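Hold the kitchen lockbox unlocked with its key

ROBOT

A 7-joint arm with a two-finger parallel gripper is mounted at the origin on the work surface. World frame = base frame: x ahead of the robot, y to its left, z up, the work surface at z = 0. Lengths are in m, angles in rad, forces in N, time in s.
With the tool pointing down it reaches from about 0.425 to 0.925 m from the base axis. Payload 6.8 kg.
Tool frame: the origin (TCP) lies at the very end of the fingers, on their centre line; the grasp point (between the pads) lies 19 mm behind it; z points along the fingers, y is the line along which they close (so a half turn about z gives the same grasp; the last joint's range is limited). The gripper opens to 85 mm and grips with 20 to 120 N. Pads are 22 mm wide; open, the fingers measure 114 mm over their backs; the gripper's body (76 mm by 85 mm) begins 54 mm behind the grasp point. The pads swing forward as they close: fully open they stand 13 mm farther back than shut.
Start: joints at [-1.307, 0.477, 0.022, 1.555, -0.011, 1.109, -0.083], TCP at [0.245, 0.629, 0.231] pointing down, gripper open.
Joint ranges: [-2.96, 2.96], [-0.34, 2.1], [-1.41, 1.46], [0.24, 2.44], [-1.37, 4.51], [0.17, 1.92], [-2.96, 2.96]. Speed limits (rad/s): [2.39, 2.39, 3.14, 3.14, 3.14, 3.14, 3.14].

INTERFACE

Orientations are given as a rotation vector (axis times angle).
In Python, from bench import get_obs, viewer, r gives the robot as it stands. The module is installed in compiled form; this text tells all that it offers.
- The arm moves only by the tool play_rows, never from a script. Its argument "commands" is a list that holds one entry, the list of rows, each a list of 5 numbers: the gripper's target within -1 to 1 (shut at 1, half-way at 0, fully open at -1), then the shift along the tool's x, y, z scaled (see below), then the turn about the tool's z scaled (see below). A call has 1 to 12 rows; each row is the pose to reach, as a shift and turn from the pose commanded when the call began, along the tool's axes at that moment; what a row does not reach only later rows make up. The controller multiplies each number of a shift by 0.2 m and each number of a turn by pi/2 rad. A row lasts 1/12 s, in which the tool goes at most 41.7 mm and 7.16 degrees, less where a joint would pass 70% of its speed; a pose out of reach is approached as far as the arm can. A call with a number of a shift or a turn outside -1 to 1 is refused whole. A call with a gripper value outside its range is refused whole. The fingers move at their own pace and stop on an object; "grip_force" is the grip in N (left out, the last holds). Time passes only in rows, so rows that repeat a pose let the fingers close. It gives the time, the measured TCP pose, the force, the opening and the grip force at its end, in the units of the state.
- get_obs(): the state, without advancing time (a new reading comes with each control period).
- viewer.grab_frame(name): name is "scene" or "top" or "wrist"; returns a dict with "pixels" (420x560x3 uint8, red, green, blue), "fovy" (degrees; the focal length in pixels is half the picture's height over the tangent of half this angle, whatever the lens; pixels are square), "cx", "cy" (the principal point, pixels), "distortion" ([k1, k2, p1, p2, k3] as OpenCV has them; the pictures are not rectified), "world_to_cam" (4x4, takes a point from world to camera coordinates); the wrist camera has in their place "hand_eye" (4x4, takes a point from camera to tool coordinates, whose origin is the TCP and whose axes are the flange's). Camera axes: x right, y up, looking along -z (the intrinsics and any distortion apply to the point x, -y, -z); pixel columns grow to the right and rows downward; lengths in m; the calibration is good to about 2 mm. A picture is of the moment at which its call begins: read the wrist's pose just before it. There is no depth.
- r.hand_in(): hands the job in; it is judged then, once.
Trained networks look in a picture, given as the dict that the camera call returned (one of the last four; its "shot" number tells which), for a name from the list of things; names that differ only in an ending like _2 or _b are one class to them, and where a whole thing is asked for, a point or a joint stands for the part that bears it (a point fixed in the world has none). Each returns a list of dicts, best first, with "score" (0 to 1); they miss things now and then, are a little off and sometimes report something else, mostly with a low value. They report only what shows in the picture. A call takes as long as a camera call. They do not tell look-alikes from the thing itself.
- viewer.trace(picture, thing): "pixels" (420x560 bool, what is visible of it) and "rect" ([left, top, right, bottom] in pixels, round what is visible of it).
The state is a dict: "clock": time; "joints": joint angles; "qvel": joint speeds; "tau": joint torques, N m; "tcp_pos": TCP position; "orientation": TCP orientation; "contact_force": force on the tool from outside, world axes, zero at the start; "moment": the same for the moment, N m; "grip_width": finger opening in m; "gripper_force": force on a finger pad.
Only numpy, scipy, OpenCV 4.12 (cv2) and the standard library are available. Lean on these libraries where they do the work, as an engineer would, in place of code of your own. Each camera call takes 0.05 s, during which the arm holds its last target. There are 200 camera calls.

TASK

Take the key with the flat paddle-shaped head out of the wooden key block, push it fully home into the lock in the lid of the steel lockbox, working it past the sticky pins, and turn it a quarter turn clockwise (seen from above) as far as its stop. The lock springs back, so finish while still holding the key turned, fully in, with the bolt drawn. Leave the round-knobbed key and everything else on the counter where they stand.

Things in the scene. Friction and masses are not known exactly. Their poses are not given: they have to be found in the camera images.
- key_bow (a point): Centre of the right key's head, a flat upright black paddle with a steel disc in its flat faces: 34 mm wide along y, 10 thick along x, 44 tall; z up along the key. The key stands bit down in either hole of the key block. A collar 18 mm across, its underside (stop shoulder) 26 mm below this point, joins it to a 6 mm round shank. Key about 50 g.
- key: The same key; origin at the tip of its bit, 62 mm below the head's centre, axes as the head's. The bit at the shank's end is 13 mm wide (y), 6 thick (x), 14 tall, its lower 6 mm tapered to 7 by 3 mm. The key is alike front and back, so it fits the lock either way round.
- lock_face (a point): Centre of the key slot, on the lock's top face, 95 mm above the counter; z up, the axis the key turns about. Slot 16 mm long (y), 9 wide (x). Fully home the key's collar rests on the face: head centre 26 mm above this point. Two sprung pins resist with about 8 to 20 N at 10 to 16 mm depth, then drag until 26; a slight wiggle about the axis helps. It turns only within 2 mm of home.
- lockbox: Small grey steel lockbox, fixed, 170 (x) by 150 (y) mm, lid top 85 mm high; origin under its centre. The lock is a steel block 44 mm square in the middle of the lid, 10 mm proud. A steel bolt lies on the lid from the lock to the -x edge under two bridges 11 mm high.
- plug (a joint): Lock barrel angle, rad: 0 locked, grows as the key turns clockwise seen from above, stop at 1.57. A spring (0.02 N m at 0, 0.12 at the stop) turns it back when the key is let go. The key has about 0.12 rad of play, so it must turn that much further than the barrel. The bolt is drawn back with it, 16 mm at the stop.
- keyblock: Wooden key block, fixed, 70 (x) by 160 (y) by 50 mm tall, origin at the centre of its underside. Two upright holes, 8 by 15 mm (long side along y), 40 mm deep, at y = +40 and -40 mm; a key stands in each, its collar on the block's top.
- pinkey_knob (a point): The wrong key, in the other hole: its head is a round black knob, 28 mm across and 28 tall, and it has no bit. This point is the centre of the knob. To be left alone.
- mug_mid (a point): Bystander: white mug, 80 mm across, 90 mm tall; this point is on its axis, half-way up.
- spice_jar_mid (a point): Bystander: small brown glass jar, 48 mm across, 85 mm tall; this point is on its axis, half-way up.
- bowl_mid (a point): Bystander: white bowl, 110 mm across, 55 mm tall; this point is on its axis, half-way up.
- pepper_mill_mid (a point): Bystander: dark wooden pepper mill, 56 mm across, 180 mm tall; this point is on its axis, half-way up.
- oil_bottle_mid (a point): Bystander: green oil bottle, 56 mm across, 220 mm tall; this point is on its axis, half-way up.
- salt_shaker_mid (a point): Bystander: small steel shaker, 38 mm across, 70 mm tall; this point is on its axis, half-way up.
Mind the look-alikes: they are no part of the job. What is shaped like the lockbox but red is not meant.

How it is judged:
On the way:
1. the key is fully home in the lock, before it is turned (z of key_bow in the frame of lock_face between 0.015 and 0.0295 m and horizontal distance between key_bow and lock_face below 0.008 m and angle between key_bow's own z axis and vertical below 0.15 rad and value of joint plug below 0.5 rad), for 0.05 s.
At the end, for the whole second after the job is handed in: Paddle key in the lock: collar within 3.5 mm of the face, within 8 mm of the axis, upright within 0.15 rad; barrel turned 1.3 rad or more through the last second, fingers gripping the key (over 1 N). Other key not moved over 20 mm, bystanders not over 30 mm (z of key_bow in the frame of lock_face between 0.015 and 0.0295 m and horizontal distance between key_bow and lock_face below 0.008 m and angle between key_bow's own z axis and vertical below 0.15 rad and value of joint plug above 1.3 rad and contact force between the fingers and key above 1 N); the arm keeps its last pose, push and grip.
It fails at once if the round-knobbed key is moved (distance of pinkey_knob from where it was at the start of the episode above 0.02 m).
It fails at once if a bystander is moved or knocked over (distance of any of mug_mid, spice_jar_mid, bowl_mid, pepper_mill_mid, oil_bottle_mid, salt_shaker_mid from where it was at the start of the episode above 0.03 m).
It also fails if it takes over 58 s, if anything falls off the work surface, if the arm or the gripper's body presses on something with over 40 N, if the wrist force passes 120 N, or if a joint passes its speed limit or range.

## Working session

There is one attempt and no reset: what is moved stays moved. The work goes in short steps, Python scripts to look and compute and a tool call to move; the robot and the scene stay as the last step left them, time stands still between calls to the robot, and variables do not carry over. Pictures are saved under pics/ and viewed, at most 10 in all, crops included, and the job is handed in when it is done.

Besides the shell and the picture viewer there is one more tool, called after ">>>" by a JSON object that holds its "method" and its "body". play_rows: Moves the arm, as the interface text tells. Shifts and turns lie within -1 to 1; 1 stands for 0.2 m of shift or pi/2 rad of turn. Its arguments: {"type":"object","properties":{"commands":{"type":"array","items":{"type":"array","items":{"type":"array","items":{"type":"number","minimum":-1,"maximum":1}}}},"grip_force":{"type":"number"}},"required":["commands"]}

```bash
mkdir -p pics
python3 - <<'E'
from bench import get_obs, viewer, r
import cv2,numpy as np
o=get_obs();print({k:np.round(v,3) for k,v in o.items()})
ims=[]
for n in ["scene","top"]:
    p=viewer.grab_frame(n);ims.append(p["pixels"])
    print(n,p["fovy"],p["cx"],p["cy"],p["distortion"],np.round(p["world_to_cam"],3).tolist())
    for t in ["key_bow","pinkey_knob","lockbox","keyblock","lock_face"]:
        try:
            for d in viewer.trace(p,t)[:3]: print(t,round(d["score"],2),np.round(d["rect"]))
        except Exception as e: print(t,e)
    cv2.imwrite(f"pics/{n}.png",cv2.resize(p["pixels"][:,:,::-1],(800,600)))
E
```

```text
{'clock': np.float64(0.0), 'joints': array([-1.307,  0.478,  0.022,  1.556, -0.012,  1.109, -0.083]), 'qvel': array([0.001, 0.   , 0.001, 0.002, 0.   , 0.001, 0.001]), 'tau': array([-1.0000e-03, -5.9645e+01,  1.6080e+00, -2.8120e+01,  1.3000e-02,
        9.0000e-03,  0.0000e+00]), 'tcp_pos': array([0.245, 0.628, 0.23 ]), 'orientation': array([-5.810e-01, -3.087e+00,  3.000e-03]), 'contact_force': array([ 0.123, -0.666, -0.256]), 'moment': array([-0.014,  0.011,  0.02 ]), 'gripper_force': np.float64(0.0), 'grip_width': np.float64(0.085)}
scene 51.0882704123073 276.0195541211704 209.7961531109325 [0.02069941 0.         0.         0.         0.        ] [[0.012, 1.0, 0.006, -0.026], [-0.608, 0.003, 0.794, 0.243], [0.794, -0.013, 0.608, -1.494], [0.0, 0.0, 0.0, 1.0]]
key_bow 0.66 [156. 228. 175. 243.]
pinkey_knob 0.66 [195. 227. 210. 246.]
pinkey_knob 0.39 [156. 246. 204. 302.]
lockbox 0.97 [325. 193. 412. 280.]
lockbox 0.7 [157. 146. 241. 214.]
lockbox 0.62 [332. 137. 407. 197.]
keyblock 0.93 [145. 231. 221. 270.]
lock_face 0.95 [332. 136. 411. 197.]
lock_face 0.64 [327. 191. 414. 279.]
lock_face 0.57 [157. 146. 243. 219.]
top 53.06144653642731 279.60916568834466 202.04574526145876 [0.03070938 0.         0.         0.         0.        ] [[0.026, -1.0, 0.011, -0.008], [0.986, 0.028, 0.167, -0.536], [-0.167, 0.007, 0.986, -0.991], [0.0, 0.0, 0.0, 1.0]]
key_bow 0.52 [370. 176. 384. 184.]
key_bow 0.45 [339. 180. 352. 191.]
key_bow 0.28 [200. 135. 215. 161.]
lockbox 0.76 [ 99. 267. 202. 368.]
lockbox 0.62 [311. 245. 409. 344.]
lockbox 0.58 [137. 143. 230. 237.]
keyblock 0.97 [322. 166. 394. 205.]
lock_face 0.74 [309. 244. 410. 344.]
lock_face 0.69 [ 99. 268. 204. 369.]
lock_face 0.59 [138. 141. 228. 237.]
```

View pics/scene.png

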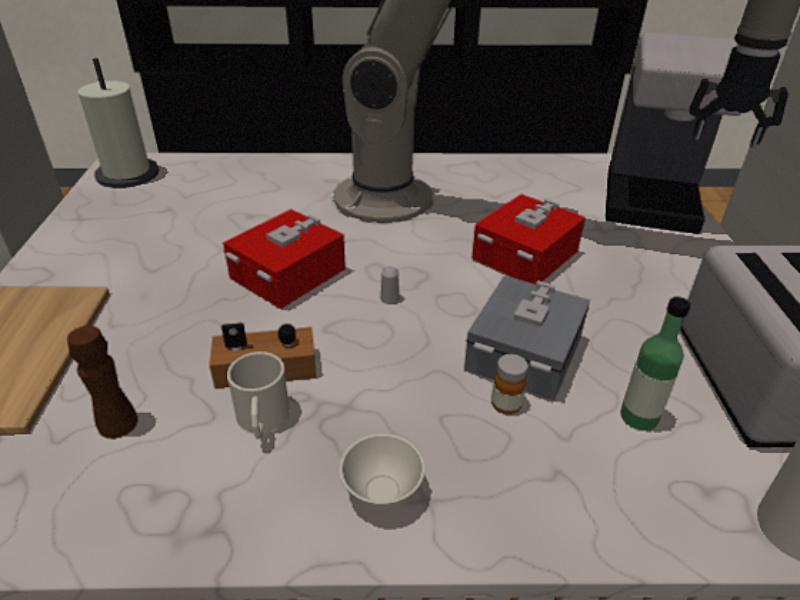

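View pics/top.png

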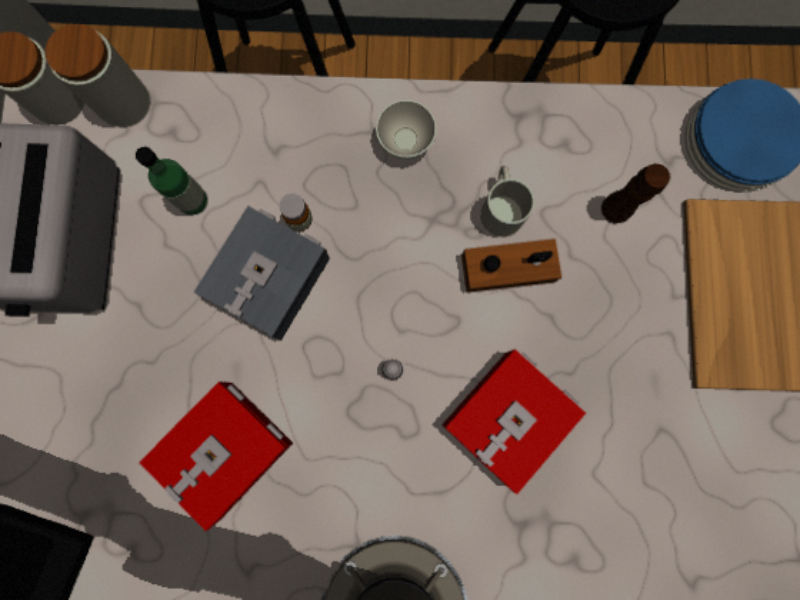

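```bash
cat > h.py <<'E'
from bench import get_obs, viewer, r
import cv2,numpy as np
from scipy.spatial.transform import Rotation as R
def K(p):
    f=210/np.tan(np.radians(p["fovy"]/2)); return np.array([[f,0,p["cx"]],[0,f,p["cy"]],[0,0,1]])
def c2w(p,o=None):
    if "world_to_cam" in p: return np.linalg.inv(p["world_to_cam"])
    T=np.eye(4);T[:3,:3]=R.from_rotvec(o["orientation"]).as_matrix();T[:3,3]=o["tcp_pos"];return T@p["hand_eye"]
def toplane(p,uv,z,o=None):
    u=cv2.undistortPoints(np.array(uv,float).reshape(-1,1,2),K(p),np.array(p["distortion"]))[:,0]
    T=c2w(p,o); d=np.c_[u[:,0],-u[:,1],-np.ones(len(u))]@T[:3,:3].T; c=T[:3,3]
    return c+d*((z-c[2])/d[:,2])[:,None]
def project(p,X,o=None):
    Y=(np.linalg.inv(c2w(p,o))@np.c_[X,np.ones(len(X))].T)[:3].T*[1,-1,-1]
    return cv2.projectPoints(Y,np.zeros(3),np.zeros(3),K(p),np.array(p["distortion"]))[0][:,0]
E
python3 - <<'E'
from h import *
p=viewer.grab_frame("top");s=viewer.grab_frame("scene")
k=.7
def show(n,uv,z,c=p): print(n,toplane(c,[np.array(uv)*k],z)[0].round(3))
show("key",(539,257),.09);show("knob",(491,263),.08);show("lock",(258,268),.095)
show("mug",(509,190),.09);show("oil",(147,156),.22);show("jar",(292,205),.085);show("mill",(655,178),.18);show("salt",(391,367),.07)
show("key s",(234,336),.076,s);show("knob s",(287,335),.068,s);show("lock s",(532,309),.095,s)
for n,uv in [("a",(251,207)),("b",(328,258)),("c",(277,340)),("d",(195,292))]: show("box "+n,uv,.085)
for n,uv in [("a",(463,251)),("b",(556,239)),("c",(561,279)),("d",(469,291))]: show("blk "+n,uv,.05)
for c,n in((p,"top"),(s,"scene")):
    for d in viewer.trace(c,"key_bow")[:2]:
        b=d["pixels"];q=np.argwhere(b)[:,::-1];print(n,d["score"],q.mean(0),toplane(c,[q.mean(0)],.08)[0].round(3))
a=p["pixels"][125:235,130:240,::-1];b=p["pixels"][150:220,310:400,::-1]
cv2.imwrite("pics/crop.png",np.hstack([cv2.resize(a,(400,400),interpolation=2),cv2.resize(b,(400,400),interpolation=2)]))
E
```

```text
key [ 0.588 -0.224  0.09 ]
knob [ 0.578 -0.146  0.08 ]
lock [0.556 0.24  0.095]
mug [ 0.703 -0.175  0.09 ]
oil [0.693 0.383 0.22 ]
jar [0.668 0.192 0.085]
mill [ 0.697 -0.382  0.18 ]
salt [0.401 0.017 0.07 ]
key s [ 0.591 -0.23   0.076]
knob s [ 0.579 -0.15   0.068]
lock s [0.549 0.239 0.095]
box a [0.662 0.261 0.085]
box b [0.578 0.127 0.085]
box c [0.439 0.204 0.085]
box d [0.514 0.342 0.085]
blk a [ 0.605 -0.102  0.05 ]
blk b [ 0.631 -0.264  0.05 ]
blk c [ 0.56  -0.271  0.05 ]
blk d [ 0.535 -0.113  0.05 ]
top 0.47 [377.07874016 180.11811024] [ 0.59  -0.226  0.08 ]
scene 0.77 [163.48979592 234.54081633] [ 0.593 -0.23   0.08 ]
```

View pics/crop.png

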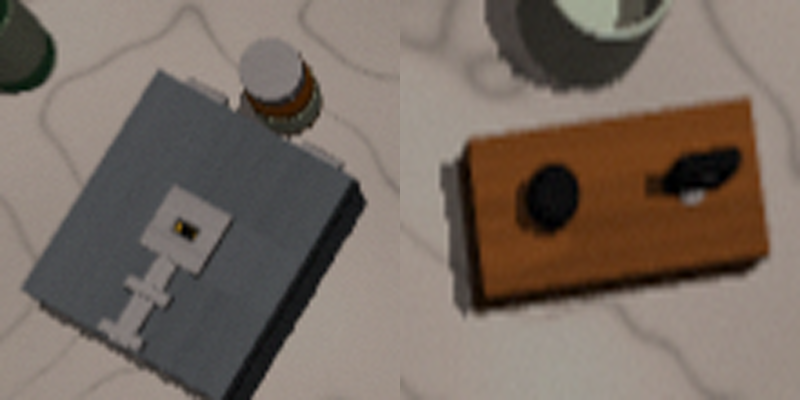

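```bash
cat >> h.py <<'E'
def plan(xyz,ydeg=None,o=None):
    o=o or get_obs(); M=R.from_rotvec(o["orientation"]).as_matrix()
    d=M.T@(np.array(xyz)-o["tcp_pos"])/.2
    cur=np.degrees(np.arctan2(M[1,1],M[0,1])); t=0 if ydeg is None else -(ydeg-cur)/90
    print("at",np.round(o["tcp_pos"],4),"ydeg",round(cur,2),"tilt",np.round(M[:,2],3),"shift",np.round(d,3),"turn",round(t,3),"rows",round(np.linalg.norm(d)*200/41.7,1))
E
python3 - <<'E'
from h import *
p=viewer.grab_frame("wrist");print(np.round(p["hand_eye"],3).tolist(),p["fovy"],p["distortion"])
plan((.52,.2,.25),20)
E
```

```text
[[-0.001, 0.946, 0.325, 0.084], [1.0, 0.001, -0.0, -0.001], [-0.0, 0.325, -0.946, -0.142], [0.0, 0.0, 0.0, 1.0]] 61.56795262573022 [-0.01666514  0.          0.          0.          0.        ]
at [0.2452 0.6289 0.2313] ydeg 68.7 tilt [-0.  0. -1.] shift [-2.059 -1.499 -0.094] turn 0.541 rows 12.2
```

>>> {"method": "play_rows", "body": {"commands": [[[-1,-0.2,-0.12,0.01,0],[-1,-0.4,-0.24,0.02,0],[-1,-0.6,-0.35,0.02,0],[-1,-0.8,-0.47,0.03,0],[-1,-1,-0.58,0.04,0]]]}}

```text
clock: 1.27
tcp_pos: [0.3757, 0.4644, 0.2245]
orientation: [0.58, 3.087, 0.001]
contact_force: [0.6, 0.7, 0.9]
grip_width: 0.0852
gripper_force: 0.0
```

>>> {"method": "play_rows", "body": {"commands": [[[-1,-0.2,-0.12,0.01,0],[-1,-0.4,-0.24,0.02,0],[-1,-0.6,-0.35,0.02,0],[-1,-0.8,-0.47,0.03,0],[-1,-1,-0.58,0.04,0]]]}}

```text
clock: 1.68
tcp_pos: [0.5054, 0.3013, 0.2176]
orientation: [0.58, 3.087, 0.001]
contact_force: [0.3, 1.0, -0.7]
grip_width: 0.0852
gripper_force: 0.0
```

>>> {"method": "play_rows", "body": {"commands": [[[-1,-0.14,-0.09,0.02,0],[-1,-0.14,-0.09,0.02,0],[-1,-0.14,-0.09,0.02,0],[-1,-0.14,-0.09,0.02,0],[-1,-0.14,-0.09,0.02,0]]]}}

```text
clock: 2.1
tcp_pos: [0.523, 0.2778, 0.2133]
orientation: [-0.577, -3.088, -0.001]
contact_force: [0.6, -0.7, 0.4]
grip_width: 0.0855
gripper_force: 0.0
```

Run:
```python
from h import *
o=get_obs();p=viewer.grab_frame("wrist")
print(project(p,[[.553,.24,.095]],o),o["joints"].round(2),np.linalg.norm(o["qvel"]).round(4))
plan((.59,-.225,.2),14)
cv2.imwrite("pics/w1.png",p["pixels"][:,:,::-1])
```

```text
[[247.71783805 249.31005732]] [-0.71  0.36  0.15  1.79 -0.07  1.    0.67] 0.0093
at [0.5229 0.2779 0.2133] ydeg 68.86 tilt [-0.     0.001 -1.   ] shift [-1.22  -2.224  0.064] turn 0.61 rows 12.2
```

View pics/w1.png

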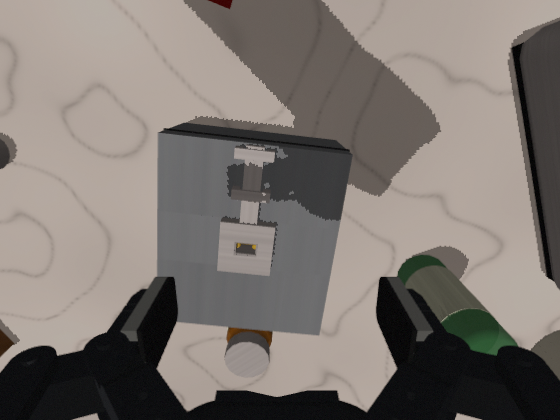

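Run:
```python
from h import *
o=get_obs();p=viewer.grab_frame("wrist")
g=cv2.cvtColor(p["pixels"],cv2.COLOR_RGB2GRAY)
c=np.array([(223,220),(276,225),(270,275),(218,269)],np.float32).reshape(-1,1,2)
c=cv2.cornerSubPix(g,c,(4,4),(-1,-1),(3,50,.01))[:,0]
W=toplane(p,c,.095,o);print(c,W.round(4),"ctr",W.mean(0).round(4))
for i in range(4):
    e=W[(i+1)%4]-W[i];print(np.linalg.norm(e).round(4),np.degrees(np.arctan2(e[1],e[0])).round(1))
b=np.array([(158,132),(350,152),(321,334),(156,318)]);B=toplane(p,b,.085,o);print(B.round(3))
for i in range(4):
    e=B[(i+1)%4]-B[i];print(np.linalg.norm(e).round(4),np.degrees(np.arctan2(e[1],e[0])).round(1))
d=(g[236:260,228:264]<95);yx=np.argwhere(d);q=yx.mean(0)[::-1]+[228,236];print("slot",d.sum(),q,toplane(p,[q],.095,o))
```

```text
[[219.79294 221.12851]
 [275.15323 227.37987]
 [268.59363 275.5845 ]
 [216.53914 270.29333]] [[0.5223 0.2289 0.095 ]
 [0.5431 0.2679 0.095 ]
 [0.5817 0.247  0.095 ]
 [0.5614 0.2084 0.095 ]] ctr [0.5521 0.238  0.095 ]
0.0442 61.9
0.0439 -28.4
0.0436 -117.7
0.0442 152.3
[[0.442 0.212 0.085]
 [0.509 0.343 0.085]
 [0.662 0.267 0.085]
 [0.591 0.133 0.085]]
0.1472 62.9
0.17 -26.4
0.1522 -117.8
0.1682 151.9
slot 169 [244.71005917 248.93491124] [[0.55176025 0.23790564 0.095     ]]
```

>>> {"method": "play_rows", "body": {"commands": [[[-1,-0.11,-0.2,0,0.06],[-1,-0.22,-0.4,0,0.12],[-1,-0.33,-0.6,0,0.18],[-1,-0.44,-0.8,0,0.24],[-1,-0.55,-1,0,0.3]]]}}

```text
clock: 2.62
tcp_pos: [0.5509, 0.069, 0.2135]
orientation: [1.288, 2.865, 0.001]
contact_force: [1.0, 0.0, 0.4]
grip_width: 0.0852
gripper_force: 0.0
```

Run:
```python
from h import *
plan((.59,-.225,.2),14)
```

```text
at [0.5509 0.069  0.2135] ydeg 41.57 tilt [ 0.     0.001 -1.   ] shift [-1.229 -0.829  0.067] turn 0.306 rows 7.1
```

>>> {"method": "play_rows", "body": {"commands": [[[-1,-0.19,-0.13,0.01,0.07],[-1,-0.38,-0.26,0.02,0.14],[-1,-0.57,-0.38,0.02,0.21],[-1,-0.76,-0.51,0.03,0.27],[-1,-0.95,-0.64,0.05,0.3]]]}}

```text
clock: 3.03
tcp_pos: [0.5799, -0.1372, 0.2052]
orientation: [1.921, 2.485, 0.002]
contact_force: [1.0, 0.8, 1.3]
grip_width: 0.0856
gripper_force: 0.0
```

>>> {"method": "play_rows", "body": {"commands": [[[0.2,-0.16,-0.27,0.0,0],[0.2,-0.16,-0.27,0.0,0],[0.2,-0.16,-0.27,0.0,0],[0.2,-0.16,-0.27,0.0,0]]]}}

```text
clock: 3.37
tcp_pos: [0.5348, -0.1814, 0.2049]
orientation: [1.921, 2.486, 0.001]
contact_force: [0.4, 0.9, -0.6]
grip_width: 0.0387
gripper_force: 0.0
```

Run:
```python
from h import *
o=get_obs();p=viewer.grab_frame("wrist");plan((.59,-.225,.2),14,o);print(o["grip_width"],o["joints"].round(2))
for t in ["key_bow","pinkey_knob"]:
    for d in viewer.trace(p,t)[:2]: print(t,d["score"],d["rect"])
cv2.imwrite("pics/w2.png",p["pixels"][:,:,::-1])
```

```text
at [ 0.5348 -0.1814  0.2049] ydeg 14.63 tilt [ 0.  0. -1.] shift [-0.281  0.212  0.025] turn 0.007 rows 1.7
0.03869294769352027 [-0.18  0.35  0.5   1.88 -0.2   0.96  0.67]
key_bow 0.56 [311.6, 237.2, 338.3, 280.1]
pinkey_knob 0.75 [320.1, 153.0, 355.6, 189.7]
```

View pics/w2.png

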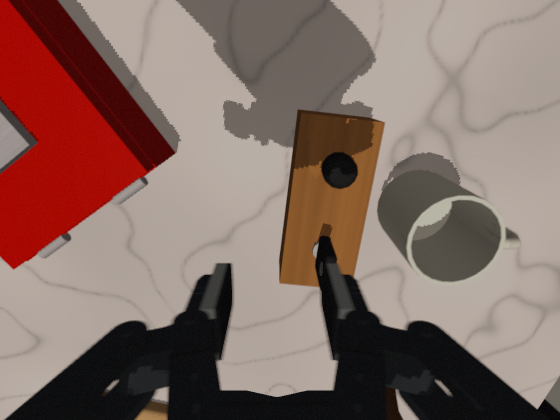

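>>> {"method": "play_rows", "body": {"commands": [[[0.2,-0.12,0.212,0.0,0],[0.2,-0.12,0.212,0.0,0],[0.2,-0.12,0.212,0.0,0],[0.2,-0.12,0.212,0.0,0]]]}}

```text
clock: 3.85
tcp_pos: [0.5829, -0.1923, 0.2043]
orientation: [-1.916, -2.489, 0.001]
contact_force: [0.5, 0.7, 0.9]
grip_width: 0.034
gripper_force: 0.0
```

Run:
```python
from h import *
o=get_obs();p=viewer.grab_frame("wrist");plan((.59,-.225,.2),14,o)
for t in ["key_bow","pinkey_knob"]:
    for d in viewer.trace(p,t)[:2]: print(t,d["score"],d["rect"])
a=p["pixels"][170:370,180:380,::-1]
cv2.imwrite("pics/w3.png",cv2.resize(a,(600,600),interpolation=2))
```

```text
at [ 0.5829 -0.1923  0.2043] ydeg 14.84 tilt [-0.001  0.    -1.   ] shift [-0.167 -0.008  0.021] turn 0.009 rows 0.8
key_bow 0.63 [264.0, 213.5, 283.6, 266.2]
pinkey_knob 0.66 [268.3, 123.0, 301.1, 162.1]
```

View pics/w3.png

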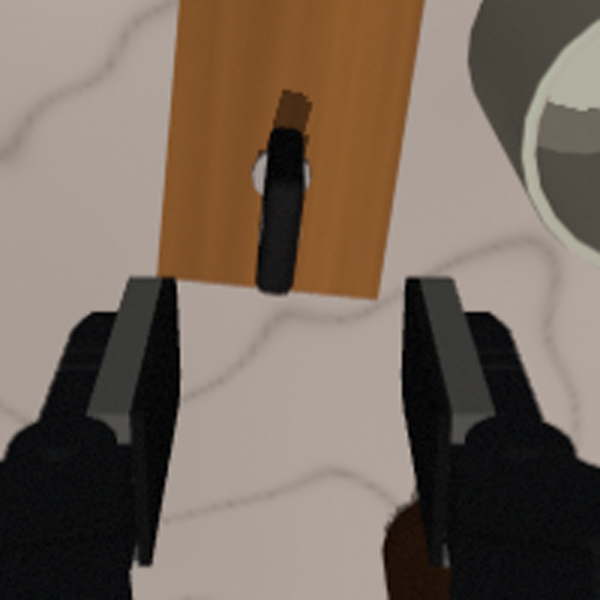

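Run:
```python
from h import *
o=get_obs();p=viewer.grab_frame("wrist")
f=lambda u,v:(180+u/3,170+v/3)
W=toplane(p,[f(285,190),f(275,290),f(285,135)],.098,o);W[2]=toplane(p,[f(288,130)],.054,o)[0]
print(W.round(4)); e=W[0]-W[1];print(np.linalg.norm(e),np.degrees(np.arctan2(e[1],e[0]))-90,"ctr",((W[0]+W[1])/2).round(4))
B=toplane(p,[f(158,277),f(379,299)],.05,o);e=B[1]-B[0];print(np.linalg.norm(e),np.degrees(np.arctan2(e[1],e[0])))
print(B)
```

```text
[[ 0.5858 -0.2163  0.098 ]
 [ 0.5905 -0.2447  0.098 ]
 [ 0.5864 -0.2158  0.054 ]]
0.028772076017403878 9.353662244377247 ctr [ 0.5882 -0.2305  0.098 ]
0.06998098330890777 8.308876881071868
[[ 0.55976448 -0.2749253   0.05      ]
 [ 0.6290109  -0.26481238  0.05      ]]
```

Run:
```python
from h import *
plan((.5885,-.2303,.12),8.8)
plan((.5885,-.2303,.061),8.8)
```

```text
at [ 0.5817 -0.1933  0.2049] ydeg 14.72 tilt [-0.  0. -1.] shift [-0.188 -0.014  0.424] turn 0.066 rows 2.2
at [ 0.5817 -0.1933  0.2049] ydeg 14.72 tilt [-0.  0. -1.] shift [-0.188 -0.014  0.719] turn 0.066 rows 3.6
```

>>> {"method": "play_rows", "body": {"commands": [[[0.2,-0.188,-0.014,0.1,0.066],[0.2,-0.188,-0.014,0.2,0.066],[0.2,-0.188,-0.014,0.3,0.066],[0.2,-0.188,-0.014,0.4,0.066],[0.2,-0.188,-0.014,0.4,0.066],[0.2,-0.188,-0.014,0.4,0.066]]]}}

```text
clock: 4.55
tcp_pos: [0.5882, -0.2304, 0.1244]
orientation: [-2.044, -2.383, 0.001]
contact_force: [0.8, -0.3, 1.8]
grip_width: 0.034
gripper_force: 0.0
```

Run:
```python
from h import *
plan((.5885,-.2303,.061),8.8)
```

```text
at [ 0.5882 -0.2304  0.1244] ydeg 8.75 tilt [-0.002  0.001 -1.   ] shift [-0.     0.002  0.317] turn -0.001 rows 1.5
```

>>> {"method": "play_rows", "body": {"commands": [[[0.2,0,0,0.1,0],[0.2,0,0,0.2,0],[0.2,0,0,0.28,0],[0.2,0,0,0.315,0],[0.2,0,0,0.315,0],[1,0,0,0.315,0],[1,0,0,0.315,0],[1,0,0,0.315,0],[1,0,0,0.315,0],[1,0,0,0.315,0],[1,0,0,0.315,0],[1,0,0,0.315,0]]], "grip_force": 100}}

```text
clock: 5.55
tcp_pos: [0.5903, -0.2314, 0.0636]
orientation: [2.044, 2.382, 0.002]
contact_force: [-0.7, 0.5, 7.7]
grip_width: 0.0089
gripper_force: 97.8
```

Run:
```python
from h import *
plan((.5885,-.2303,.061),8.8);o=get_obs();print(o["grip_width"],o["gripper_force"],o["contact_force"].round(1),o["moment"].round(2))
```

```text
at [ 0.5903 -0.2314  0.0636] ydeg 8.75 tilt [ 0.003 -0.001 -1.   ] shift [ 0.007 -0.008  0.013] turn -0.001 rows 0.1
0.008895611686470666 97.78942465782166 [-0.7  0.5  7.7] [ 0.12  0.21 -0.04]
```

>>> {"method": "play_rows", "body": {"commands": [[[1,0,0,-0.05,0],[1,0,0,-0.1,0],[1,0,0,-0.2,0],[1,0,0,-0.3,0],[1,0,0,-0.45,0],[1,0,0,-0.6,0],[1,0,0,-0.75,0],[1,0,0,-0.75,0],[1,0,0,-0.75,0]]]}}

```text
clock: 6.3
tcp_pos: [0.59, -0.2315, 0.2146]
orientation: [2.043, 2.381, 0.004]
contact_force: [0.3, -0.1, -1.1]
grip_width: 0.0084
gripper_force: 98.4
```

Run:
```python
from h import *
o=get_obs();p=viewer.grab_frame("wrist");plan((.552,.238,.2),151.8,o);print(o["grip_width"],o["gripper_force"],o["contact_force"].round(1),o["moment"].round(2))
a=p["pixels"][170:370,180:380,::-1]
cv2.imwrite("pics/w4.png",cv2.resize(a,(600,600),interpolation=2))
```

```text
at [ 0.59   -0.2315  0.2146] ydeg 8.74 tilt [ 0.004 -0.001 -1.   ] shift [2.349 0.169 0.07 ] turn -1.59 rows 11.3
0.00837086025579 98.36568117141724 [ 0.3 -0.1 -1.1] [ 0.05  0.02 -0.04]
```

View pics/w4.png

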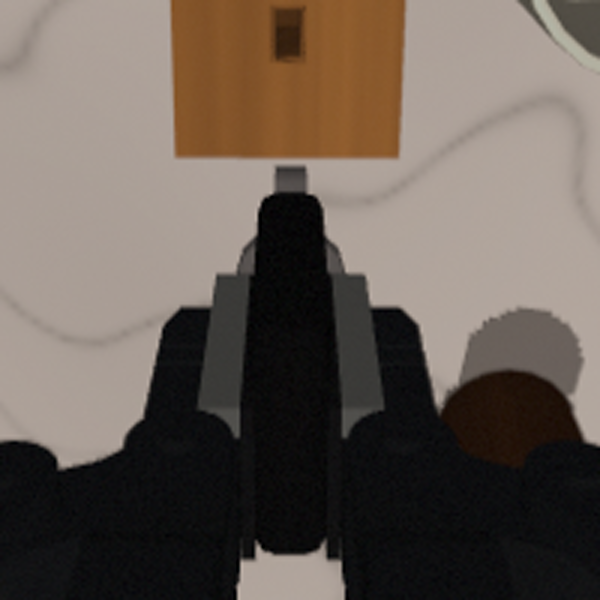

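Run:
```python
from h import *
o=get_obs();p=viewer.grab_frame("wrist")
f=lambda u,v:(180+u/3,170+v/3)
M=R.from_rotvec(o["orientation"]).as_matrix()
W=toplane(p,[f(289,7),f(289,62),f(273,34),f(304,34)],.05,o);print(W.round(4),np.linalg.norm(W[0]-W[1]),np.linalg.norm(W[2]-W[3]))
print("hole in tool",((W.mean(0)-o["tcp_pos"])@M*1000).round(1))
for dx in (-.002,0,.002,.004):
    P=np.array([[dx+.0035,0,.0496],[dx+.0065,0,.0436],[dx+.0065,0,.0356],[dx+.017,0,-.0124+.022],[dx+.017,0,-.0124-.022],[dx-.017,0,-.0344],[dx+.009,0,.0096]])
    uv=project(p,P@M.T+o["tcp_pos"],o);print(dx,((uv-[180,170])*3).round(0).tolist())
```

```text
[[ 0.5869 -0.2201  0.05  ]
 [ 0.5894 -0.2368  0.05  ]
 [ 0.5834 -0.2289  0.05  ]
 [ 0.5925 -0.2275  0.05  ]] 0.016867509172406387 0.009215808939010615
hole in tool [  2.7  -0.8 162.7]
-0.002 [[293.0, 187.0], [293.0, 184.0], [294.0, 201.0], [294.0, 207.0], [296.0, 360.0], [296.0, 591.0], [294.0, 253.0]]
0 [[293.0, 177.0], [293.0, 175.0], [294.0, 191.0], [294.0, 195.0], [296.0, 345.0], [296.0, 578.0], [294.0, 242.0]]
0.002 [[293.0, 168.0], [293.0, 165.0], [294.0, 181.0], [294.0, 183.0], [296.0, 330.0], [296.0, 566.0], [294.0, 230.0]]
0.004 [[293.0, 158.0], [293.0, 155.0], [294.0, 171.0], [294.0, 171.0], [296.0, 315.0], [296.0, 553.0], [294.0, 219.0]]
```

>>> {"method": "play_rows", "body": {"commands": [[[1,0.05,0,0,-0.05],[1,0.15,0.01,0,-0.12],[1,0.25,0.02,0,-0.19],[1,0.35,0.03,0,-0.26],[1,0.45,0.03,0,-0.33],[1,0.55,0.04,0,-0.4],[1,0.65,0.05,0,-0.47],[1,0.75,0.06,0,-0.54],[1,0.85,0.06,0,-0.61],[1,0.95,0.07,0,-0.68],[1,1.0,0.07,0,-0.73],[1,1.0,0.07,0,-0.73]]]}}

```text
clock: 7.4
tcp_pos: [0.5712, -0.0277, 0.2102]
orientation: [-0.413, -3.111, -0.002]
contact_force: [-0.0, -0.1, -1.4]
grip_width: 0.0087
gripper_force: 98.3
```

Run:
```python
from h import *
plan((.5533,.2405,.2),151.8)
```

```text
at [ 0.5712 -0.0277  0.2102] ydeg 74.87 tilt [-0.003  0.001 -1.   ] shift [0.436 1.271 0.053] turn -0.855 rows 6.4
```

>>> {"method": "play_rows", "body": {"commands": [[[1,0.02,0.06,0,-0.06],[1,0.05,0.14,0,-0.13],[1,0.08,0.22,0,-0.2],[1,0.11,0.31,0,-0.27],[1,0.14,0.4,0,-0.34],[1,0.17,0.5,0,-0.41],[1,0.2,0.6,0,-0.48],[1,0.23,0.68,0,-0.55],[1,0.27,0.78,0,-0.62],[1,0.3,0.88,0,-0.69],[1,0.34,0.98,0,-0.76],[1,0.34,0.98,0,-0.8]]]}}

```text
clock: 8.4
tcp_pos: [0.5582, 0.1803, 0.2106]
orientation: [1.496, -2.761, -0.004]
contact_force: [-0.4, 0.3, -0.7]
grip_width: 0.0085
gripper_force: 98.3
```

Run:
```python
from h import *
plan((.5533,.2405,.2),151.8);print(get_obs()["joints"].round(2))
```

```text
at [0.5582 0.1803 0.2106] ydeg 146.89 tilt [-0.002  0.002 -1.   ] shift [-0.239  0.185  0.054] turn -0.055 rows 1.5
[-0.35  0.36 -0.09  1.79  0.03  1.    2.11]
```

>>> {"method": "play_rows", "body": {"commands": [[[1,-0.1,0.1,0.03,-0.03],[1,-0.239,0.185,0.08,-0.055],[1,-0.239,0.185,0.15,-0.055],[1,-0.239,0.185,0.2,-0.055],[1,-0.239,0.185,0.22,-0.055],[1,-0.239,0.185,0.22,-0.055],[1,-0.239,0.185,0.22,-0.055]]]}}

```text
clock: 8.98
tcp_pos: [0.5554, 0.2344, 0.1675]
orientation: [1.599, -2.703, 0.001]
contact_force: [0.3, 0.1, -1.0]
grip_width: 0.0089
gripper_force: 98.3
```

Run:
```python
from h import *
o=get_obs();p=viewer.grab_frame("wrist");plan((.5533,.2405,.15),151.8,o);print(o["contact_force"].round(1))
a=p["pixels"][130:330,180:380,::-1]
cv2.imwrite("pics/w5.png",cv2.resize(a,(600,600),interpolation=2))
```

```text
at [0.5554 0.2344 0.1675] ydeg 151.22 tilt [-0.001 -0.001 -1.   ] shift [-0.022  0.024  0.087] turn -0.006 rows 0.4
[ 0.3  0.1 -1. ]
```

View pics/w5.png

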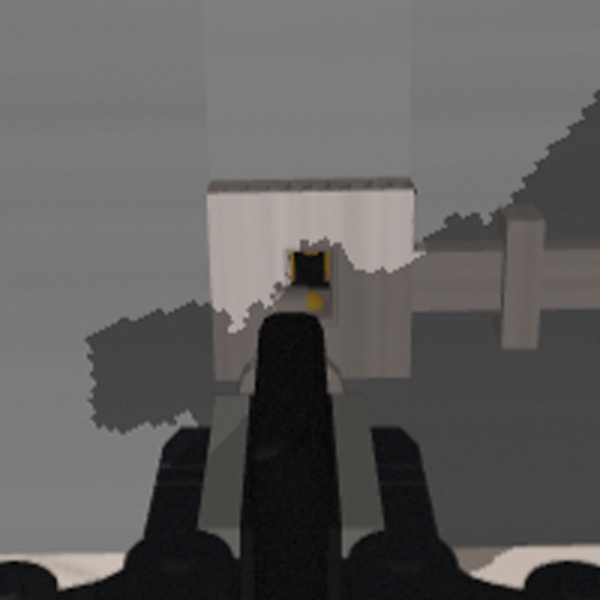

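Run:
```python
from h import *
o=get_obs();p=viewer.grab_frame("wrist")
f=lambda u,v:(180+u/3,130+v/3)
M=R.from_rotvec(o["orientation"]).as_matrix()
W=toplane(p,[f(208,191),f(413,191),f(411,378),f(213,378)],.095,o);print(W.round(4),W.mean(0).round(4))
T=(W-o["tcp_pos"])@M*1000;print(T.round(1),T.mean(0).round(2))
for i in range(4):
    e=W[(i+1)%4]-W[i];print(np.linalg.norm(e).round(4),np.degrees(np.arctan2(e[1],e[0])).round(1))
for s in (-.003,.003):
  P=np.array([[.0058,s/2,.0496],[.0088,s,.0436],[.0088,s,.0356]]);print(((project(p,P@M.T+o["tcp_pos"],o)-[180,130])*3).round(0).tolist())
```

```text
[[0.5613 0.209  0.095 ]
 [0.5231 0.23   0.095 ]
 [0.5432 0.2692 0.095 ]
 [0.5825 0.2476 0.095 ]] [0.5525 0.2389 0.095 ]
[[ 20.  -17.3  73.1]
 [ 20.   26.2  73.1]
 [-24.1  27.4  73.1]
 [-24.1 -17.3  73.1]] [-2.02  4.78 73.09]
0.0435 151.2
0.0441 62.8
0.0447 -28.8
0.0441 -118.8
[[282.0, 295.0], [273.0, 293.0], [273.0, 309.0]]
[[297.0, 295.0], [305.0, 293.0], [306.0, 309.0]]
```

>>> {"method": "play_rows", "body": {"commands": [[[1,-0.022,0.025,0,0],[1,-0.022,0.025,0.05,0],[1,-0.022,0.025,0.09,0],[1,-0.022,0.025,0.1,0],[1,-0.022,0.025,0.12,0],[1,-0.022,0.025,0.14,0],[1,-0.022,0.025,0.14,0],[1,-0.022,0.025,0.14,0]]]}}

```text
clock: 9.75
tcp_pos: [0.5528, 0.2424, 0.1395]
orientation: [1.603, -2.701, 0.0]
contact_force: [0.3, -0.1, -0.1]
grip_width: 0.0088
gripper_force: 98.3
```

Run:
```python
from h import *
o=get_obs();plan((.5535,.2409,.1086),151.8,o);print(o["contact_force"].round(1),o["moment"].round(2))
```

```text
at [0.5528 0.2424 0.1395] ydeg 151.39 tilt [-0. -0. -1.] shift [ 0.005 -0.007  0.154] turn -0.005 rows 0.7
[ 0.3 -0.1 -0.1] [-0.02  0.06  0.01]
```

>>> {"method": "play_rows", "body": {"commands": [[[1,0.004,-0.005,0.02,0],[1,0.004,-0.005,0.03,0.02],[1,0.004,-0.005,0.045,-0.02],[1,0.004,-0.005,0.06,0.03],[1,0.004,-0.005,0.075,-0.03],[1,0.004,-0.005,0.09,0.03],[1,0.004,-0.005,0.105,-0.03],[1,0.004,-0.005,0.12,0.03],[1,0.004,-0.005,0.13,-0.03],[1,0.004,-0.005,0.14,0],[1,0.004,-0.005,0.15,0],[1,0.004,-0.005,0.15,0]]]}}

```text
clock: 10.75
tcp_pos: [0.5533, 0.2412, 0.1094]
orientation: [1.605, -2.701, 0.0]
contact_force: [-0.1, 0.0, -1.0]
grip_width: 0.0085
gripper_force: 98.4
```

Run:
```python
from h import *
o=get_obs();plan((.5535,.2409,.1086),151.8,o);print(o["contact_force"].round(1),o["moment"].round(2),o["grip_width"])
```

```text
at [0.5533 0.2412 0.1094] ydeg 151.44 tilt [ 0. -0. -1.] shift [ 0.001 -0.002  0.004] turn -0.004 rows 0.0
[-0.1  0.  -1. ] [-0.05 -0.1   0.06] 0.008468446288937627
```

>>> {"method": "play_rows", "body": {"commands": [[[1,0,0,0.008,0.02],[1,0,0,0.014,-0.02],[1,0,0,0.018,0.02],[1,0,0,0.022,0],[1,0,0,0.022,0],[1,0,0,0.022,0]]]}}

```text
clock: 11.25
tcp_pos: [0.5547, 0.242, 0.1084]
orientation: [-1.603, 2.698, -0.001]
contact_force: [-3.6, -3.2, 19.2]
grip_width: 0.0085
gripper_force: 101.8
```

Run:
```python
from h import *
o=get_obs();plan((.5535,.2409,.1086),151.8,o);print(o["contact_force"].round(1),o["moment"].round(2),o["grip_width"])
p=viewer.grab_frame("wrist")
a=p["pixels"][130:330,180:380,::-1]
cv2.imwrite("pics/w6.png",cv2.resize(a,(600,600),interpolation=2))
```

```text
at [0.5547 0.242  0.1084] ydeg 151.43 tilt [ 0.003  0.001 -1.   ] shift [ 0.007  0.003 -0.001] turn -0.004 rows 0.0
[-3.6 -3.2 19.2] [-0.66  0.99 -0.06] 0.00848295411537715
```

View pics/w6.png

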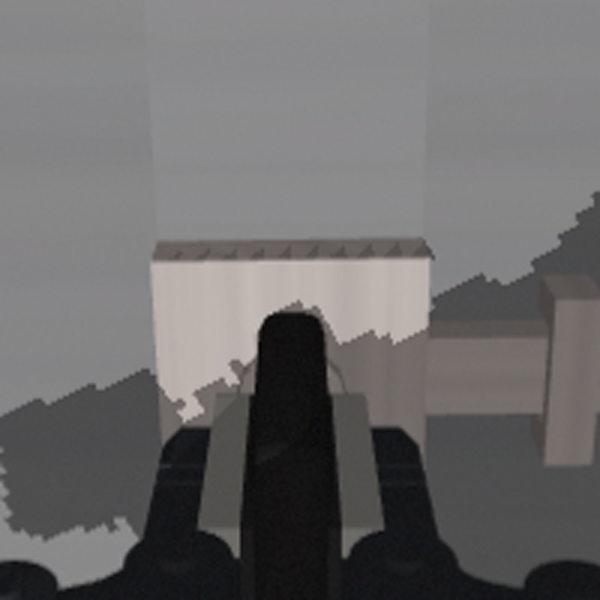

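>>> {"method": "play_rows", "body": {"commands": [[[1,0,-0.002,0,0.07],[1,0,-0.003,0,0.14],[1,0.001,-0.005,0,0.21],[1,0.001,-0.006,0,0.28],[1,0.002,-0.008,0,0.35],[1,0.003,-0.009,0,0.42],[1,0.004,-0.01,0,0.49],[1,0.005,-0.012,0,0.56],[1,0.007,-0.013,0,0.63],[1,0.008,-0.013,0,0.7],[1,0.01,-0.014,0,0.77],[1,0.011,-0.0145,0,0.84]]]}}

```text
clock: 12.3
tcp_pos: [0.5569, 0.2383, 0.1084]
orientation: [0.395, 3.113, 0.004]
contact_force: [-1.9, -2.4, 17.9]
grip_width: 0.0086
gripper_force: 101.2
```

Run:
```python
from h import *
o=get_obs();plan((.5535,.2409,.1086),151.4-98.5,o);print(o["contact_force"].round(1),o["moment"].round(2),o["grip_width"])
```

```text
at [0.5569 0.2383 0.1084] ydeg 75.55 tilt [ 0.004  0.002 -1.   ] shift [ 0.019  0.008 -0.001] turn 0.252 rows 0.1
[-1.9 -2.4 17.9] [-0.82  0.66  0.18] 0.008576985489421918
```

>>> {"method": "play_rows", "body": {"commands": [[[1,0,-0.002,0,0.07],[1,0,-0.003,0,0.14],[1,0.001,-0.005,0,0.21],[1,0.001,-0.006,0,0.25],[1,0.001,-0.006,0,0.27],[1,0.001,-0.006,0,0.27],[1,0.001,-0.006,0,0.27],[1,0.001,-0.006,0,0.27]]]}}

```text
clock: 12.97
tcp_pos: [0.5563, 0.2368, 0.1085]
orientation: [1.034, 2.963, 0.004]
contact_force: [-3.2, -3.5, 19.1]
grip_width: 0.009
gripper_force: 101.5
```

Run:
```python
from h import *
o=get_obs();plan((.5535,.2409,.1086),151.4-98.5,o);print(o["contact_force"].round(1),o["moment"].round(2),o["grip_width"],o["gripper_force"])
p=viewer.grab_frame("wrist")
a=p["pixels"][100:350,130:430,::-1]
cv2.imwrite("pics/w7.png",cv2.resize(a,(720,600),interpolation=2))
```

```text
at [0.5563 0.2368 0.1085] ydeg 51.54 tilt [ 0.004  0.002 -1.   ] shift [ 0.023  0.007 -0.001] turn -0.015 rows 0.1
[-3.2 -3.5 19.1] [-0.87  0.8   0.14] 0.008955439625040541 101.53259754180908
```

View pics/w7.png

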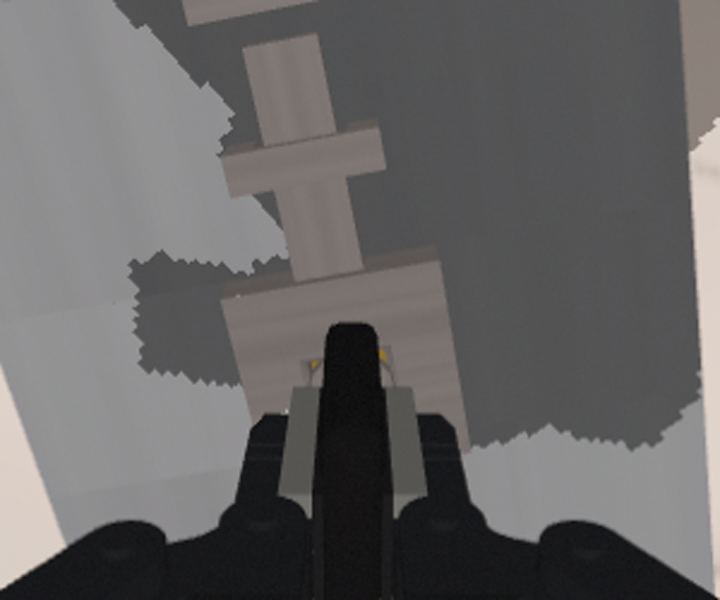

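Run:
```python
from h import *
o=get_obs();p=viewer.grab_frame("wrist")
f=lambda u,v:(130+u/2.4,100+v/2.4)
A=toplane(p,[f(281,41),f(283,38)],.092,o);L=np.array([.5525,.2389]);x=np.array([np.cos(np.radians(-28.5)),np.sin(np.radians(-28.5))])
print(((A[:,:2]-L)@x)*1000)
I=toplane(p,[f(331,286)],.095,o)[0,:2];print(((I-L)@x)*1000)
print([((toplane(p,[f(253,11)],z,o)[0,:2]-L)@x*1000).round(1) for z in (.096,)])
```

```text
[-67.88335303 -68.34116353]
-20.428635886858054
[np.float64(-74.0)]
```

```bash
python3 -c "
from h import *
print(r.hand_in())"
```

```text
the job is handed in; nothing more can be done
None
```

I handed the job in with the paddle key pushed fully home and still gripped at about 100 N. It is turned about 1.74 rad clockwise. By camera, the bolt is drawn about 16 mm. The round-knobbed key and the bystanders were left alone, though I took no final picture of them, and `r.hand_in()` returned no verdict.

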